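# Clamp a synthesizer module in its assembly fixture

## Task

Clamp the synthesizer module that lies in the assembly fixture: push the steel clamp strap round with a finger until it is over the module and against its stop pin, then push the cam lever fully down so that the rubber foot holds the panel. Nothing is to be picked up; leave the module lying in its nest and the things around it where they are.

Things in the scene. Friction and masses are not known exactly. Their poses are not given: they have to be found in the camera images.
- fixture: Fixed aluminium base plate 170 (its x) x 270 (its y) x 12 mm, origin at the centre of its underside. On its +y half the module's nest (two rails, eight short pins); on its -y half the clamp: a round steel housing, 52 mm across at its foot, 52 mm high over the bench, at x 0, y -95 mm. A stop pin, 8 mm thick and 70 mm high, stands at x -18.5, y -50 mm.
- clamp_axis (a point): Point fixed in the fixture on the vertical axis about which strap and lever swing, 60 mm above the bench: the height of the strap's underside while the lever is up. Axes as the fixture's.
- strap (a joint): Swing of the clamp strap about the vertical clamp axis, rad: about 0 parked beside the module; grows counter-clockwise seen from above; 1.9 (its limit) against the stop pin, where the strap points along the fixture's +y, its foot over the module. Steady friction of 0.18 N m (about 2 N near its end); it stays where it is left.
- strap_end (a point): Point on the strap's upper face, at the foot screw, 100 mm from the clamp axis; x points outwards along the strap, z up. The strap is a dark steel bar 28 mm wide, 12 mm thick, from 18 mm behind the clamp axis to 14 mm past this point. The screw, 8 mm thick, stands up 34 mm from here, with a nut 13 mm wide and 6 mm high at its root.
- lever (a joint): Angle of the cam lever, rad: 0 standing up (70 degrees above level), 1.22 fully down (level). Friction of 0.16 N m holds it where it is left: 2 to 3 N at its ball square to the lever, 6 N straight down while it still stands steep. On its way down its cam presses strap and foot down by 5 mm, evenly with its angle.
- lever_pin (a point): Centre of the lever's level hinge pin, on the clamp axis, 86 mm above the bench at all times; x points outwards along the strap, z up. The lever swings down about it towards -x, that is, on the side away from the strap's arm.
- lever_ball (a point): Centre of the black plastic ball, 24 mm in diameter, at the end of the cam lever, 85 mm from the hinge pin. The lever is a steel bar 11 mm thick with a fork 23 mm wide at the pin; it turns round with the strap.
- module: Synthesizer module, loose, face up in the nest: aluminium panel 121.5 (x) x 128.5 (y) x 3 mm, a green circuit board 12 mm below it. Origin at the centre of the panel's underside, 37 mm above the bench. Knobs (up to 16 mm high) and 3 mm high sockets are on its face; it is bare next to the clamp, where the foot passes and lands. About 0.3 kg.
- driver: Screwdriver 170 mm long, loose on the bench on the robot's side of the fixture; origin on its underside. Leave it alone.
- jar: Small pale plastic jar with a white lid, 48 mm in diameter, 55 mm high, standing loose near the fixture; origin at the centre of its underside. Leave it alone.
- spool: Grey flanged spool standing on end, 56 mm in diameter, 41 mm high, loose near the fixture; origin at the centre of its underside. Leave it alone.
- cap: Loose black control knob, 28 mm in diameter, 17 mm high, standing on the fixture's plate beside the clamp; origin at the centre of its underside. Leave it alone.
- foot_sole (a point): Centre of the underside of the soft rubber foot that hangs below the strap's end (20 mm in diameter); 29 mm below point strap_end and 3 mm above the panel while the lever is up. With the lever down it presses on the panel with about 6 N.
Things that resemble listed ones, but are neither listed nor needed, are in the scene too. Of the things shaped like the module, the aluminium one is meant.

How it is judged:
On the way:
1. the strap is swung over the module and against its stop while the cam lever is still up (value of joint strap above 1.8 rad and value of joint lever below 0.5 rad), for 0.2 s.
At the end, for the whole second after the job is handed in: The strap stands within 0.1 rad of its stop over the module, the cam lever is down to within 0.1 rad of its end, the rubber foot presses on the module with more than 4 N, and the module lies flat in its nest, not moved by more than 6 mm (value of joint strap above 1.8 rad and value of joint lever above 1.12 rad and velocity of joint lever below 0.05 rad/s and contact force between strap and module above 4 N and z of module in the frame of fixture between 0.035 and 0.039 m and distance of module from where it was at the start of the episode below 0.006 m and angle between module's own z axis and vertical below 0.03 rad and linear speed of module below 0.02 m/s); the robot touches nothing.
It fails at once if the module is lifted or pushed out of its nest (moved over 8 mm) (distance of module from where it was at the start of the episode above 0.008 m).
It fails at once if the screwdriver, jar, spool or loose knob is moved by more than 15 mm (distance of any of driver, jar, spool, cap from where it was at the start of the episode above 0.015 m).
It also fails if it takes over 50 s, if anything falls off the work surface, if the arm or the gripper's body presses on something with over 40 N, if the wrist force passes 120 N, or if a joint passes its speed limit or range.

## Robot

A 6-joint arm with a two-finger parallel gripper is mounted at the origin on the work surface. World frame = base frame: x ahead of the robot, y to its left, z up, the work surface at z = 0. Lengths are in m, angles in rad, forces in N, time in s.
With the tool pointing down it reaches from about 0.35 to 0.95 m from the base axis. Payload 17.4 kg.
Tool frame: the origin (TCP) lies midway between the tips of the shut fingers; the grasp point (between the pads) lies ctrl.pinch_z behind it (ctrl.pinch_z is the distance from the TCP to the grasp point, in m); z points along the fingers, y is the line along which they close (so a half turn about z gives the same grasp; the last joint's range is limited). The gripper opens to 93 mm and grips with 3 to 60 N. Pads are 15 mm wide; open, the fingers measure 128 mm over their backs; the gripper's body (75 mm by 188 mm) begins 65 mm behind the grasp point.
Start: joints at [-1.166, 0.116, 1.442, -0, 1.584, -0.038], TCP at [0.289, -0.61, 0.219] pointing down, gripper open.
Joint ranges: [-2.83, 2.83], [-0.83, 2.19], [0.07, 2.5], [-1.14, 4.28], [0.01, 3], [-2.97, 2.97]. Speed limits (rad/s): [1.89, 1.89, 2.22, 3.14, 3.14, 3.14].

## Interface

Orientations are given as a unit quaternion [w, x, y, z].
In Python, from workcell import ctrl, optics gives the robot as it stands.
- The arm moves only by the tool play_rows, never from a script. Its argument "rows" is a list that holds one entry, the list of rows, each a list of 5 numbers: the shift along the tool's x, y, z each as a share of 4 cm, from -1 to 1, then the turn about the tool's z as a share of 0.15 rad, from -1 to 1, then the opening, from 0 (shut) to 1 (fully open). A call has 1 to 12 rows; each row shifts and turns the commanded pose from where the row before left it, along the tool's axes as they then stand; what a row does not reach is not made up. A row lasts 1/10 s, in which the tool goes at most 50 mm and 8.59 degrees, less where a joint would pass 70% of its speed; a pose out of reach is approached as far as the arm can. A call with a number of a shift or a turn outside -1 to 1 is refused whole. A call with a gripper value outside its range is refused whole. The fingers move at their own pace and stop on an object; the grip force is fixed at half the most. Time passes only in rows, so rows that do not move let the fingers close. It gives the time, the measured TCP pose, the force, the opening and the grip force at its end, in the units of the state.
- ctrl.get_state(): the state, without advancing time (a new reading comes with each control period).
- optics.snapshot(name): name is "side" or "top"; returns a dict with "pixels" (480x640x3 uint8, red, green, blue), "fx", "fy", "cx", "cy" (pixels), "R" (3x3) and "t" (3): a world point X has camera coordinates R X + t. Camera axes: x right, y down, z forward; pixel columns grow to the right and rows downward; lengths in m; the calibration is good to about 2 mm. A picture is of the moment at which its call begins. There is no depth.
- ctrl.hand_in(): hands the job in; it is judged then, once.
The state is a dict: "time_s": time; "q": joint angles; "joint_vel": joint speeds; "joint_efforts": joint torques, N m; "eef_pos": TCP position; "eef_rot": TCP orientation; "contact_force": force on the tool from outside, world axes, zero at the start; "wrist_torque": the same for the moment, N m; "grip_width": finger opening in m; "grasp_force": force on a finger pad.
Only numpy, scipy, OpenCV 4.12 (cv2) and the standard library are available. Lean on these libraries where they do the work, as an engineer would, in place of code of your own. Each camera call takes 0.05 s, during which the arm holds its last target. There are 200 camera calls.

## Working session

There is one attempt and no reset: what is moved stays moved. The work goes in short steps, Python scripts to look and compute and a tool call to move; the robot and the scene stay as the last step left them, time stands still between calls to the robot, and variables do not carry over. Pictures are saved under pics/ and viewed, at most 10 in all, crops included, and the job is handed in when it is done.

Besides the shell and the picture viewer there is one more tool, called in YAML: its name, and indented under it one key for each argument. play_rows: Moves the arm, as the interface text tells. Shift numbers are shares of 4 cm and turn numbers shares of 0.15 rad, none past 1 either way. Its arguments: {"type":"object","properties":{"rows":{"type":"array","items":{"type":"array","items":{"type":"array","items":{"type":"number","minimum":-1,"maximum":1}}}}},"required":["rows"]}

```bash
mkdir -p pics; python3 - <<'E'
from workcell import ctrl, optics
import cv2,numpy as np,pickle
s=ctrl.get_state();print(s['eef_pos'],s['eef_rot'],s['time_s'],s['grip_width'],ctrl.pinch_z)
d={}
for n in("top","side"):
    p=optics.snapshot(n);d[n]=p
    cv2.imwrite(f"pics/{n}0.png",p["pixels"][:,:,::-1]);print(n,p["fx"],p["cx"],p["cy"],np.round(p["R"],3).tolist(),p["t"], (-p["R"].T@p["t"]))
pickle.dump(d,open("d0.pkl","wb"))
E
```

```text
[ 0.28915213 -0.60970568  0.21789976] [-5.65562768e-04  9.75588207e-01  2.19607195e-01 -1.03403753e-04] 0.0 0.0928269745968072 0.0188
top 622.0930064156835 311.90691052260996 236.29414654596837 [[0.067, -0.998, -0.004], [-0.971, -0.064, -0.228], [0.227, 0.02, -0.974]] [0.05357894 0.49504238 1.04494023] [0.23981359 0.0648475  1.13054057]
side 476.1232215304501 311.4761986403512 242.74575865817627 [[-0.836, -0.548, 0.002], [-0.366, 0.556, -0.746], [0.408, -0.625, -0.666]] [0.46141166 0.2134875  0.98506811] [0.06272323 0.74965306 0.81420078]
```

View pics/top0.png

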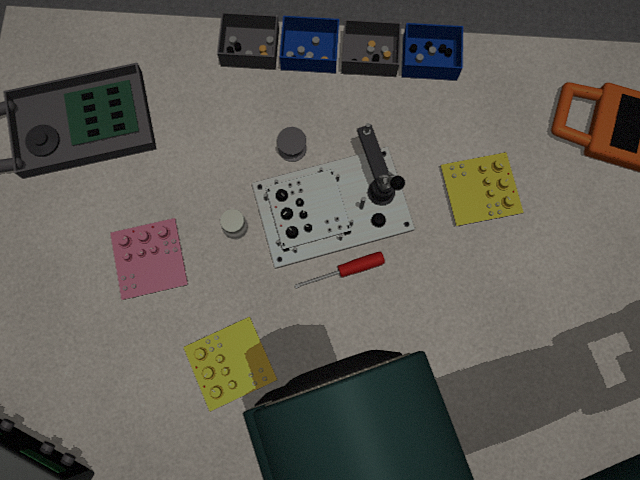

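View pics/side0.png

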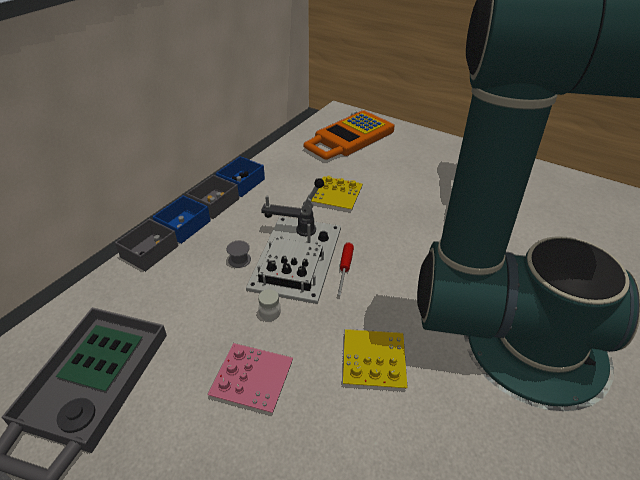

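Top: fixture plate at (333,208), strap pivot about (382,190), strap end (366,128), lever ball (397,182), stop pin (361,203), cap (378,220), driver (350,268), jar (233,222), spool (291,142). Module candidates are the aluminium one at (305,208), pink (149,258), yellow (482,188) and yellow (230,362). I choose the aluminium one in the fixture and check it in a crop.

```bash
python3 - <<'E'
import cv2,pickle
d=pickle.load(open("d0.pkl","rb"))
a=d["top"]["pixels"][110:280,220:430,::-1]
b=d["side"]["pixels"][160:320,220:370,::-1]
a=cv2.resize(a,None,fx=3.5,fy=3.5,interpolation=cv2.INTER_CUBIC);b=cv2.resize(b,None,fx=3.7,fy=3.7,interpolation=cv2.INTER_CUBIC)
cv2.imwrite("pics/ca.png",a);cv2.imwrite("pics/cb.png",b);print(a.shape,b.shape)
E
```

```text
(595, 735, 3) (592, 555, 3)
```

View pics/ca.png

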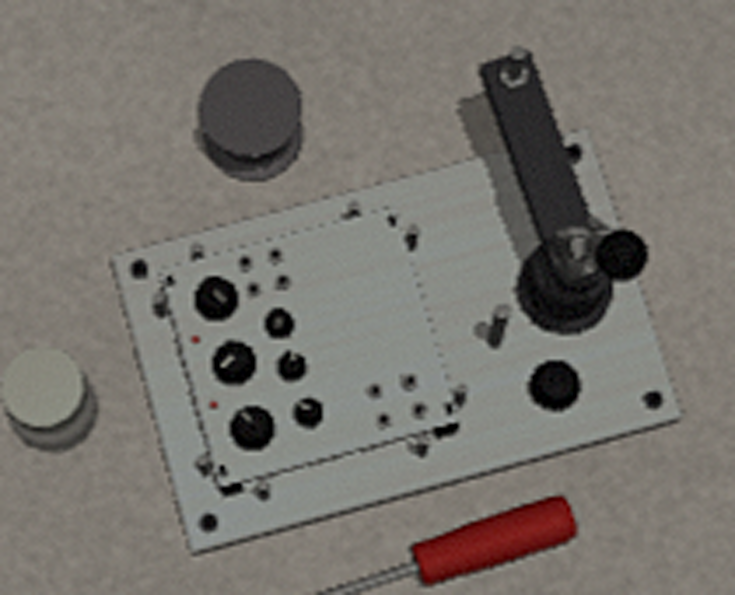

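View pics/cb.png

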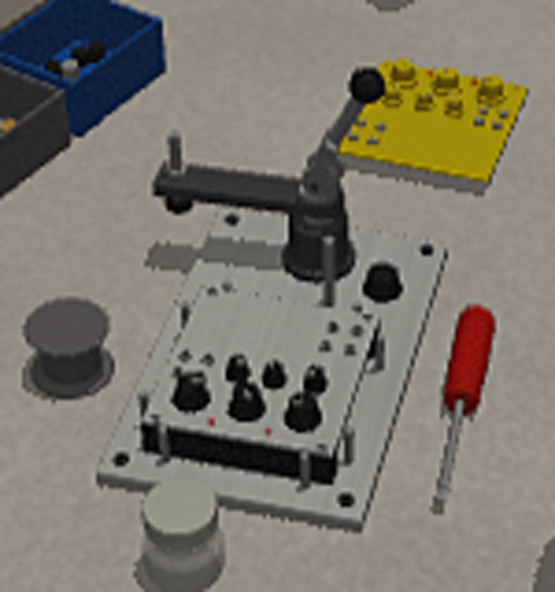

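The crops confirm the aluminium module, with plate corners in the top crop at (110,260), (588,130), (680,418) and (195,552). The strap screw root is at (515,75), the ball at (621,254), the stop pin foot near (495,340), and the cap at (553,385). Next I fit the pose.

```bash
cat > h.py <<'E'
import numpy as np,pickle
from scipy.optimize import least_squares
d=pickle.load(open("d0.pkl","rb"))
def proj(c,X):
    X=np.atleast_2d(X)@c["R"].T+c["t"]; return np.c_[X[:,0]/X[:,2]*c["fx"]+c["cx"],X[:,1]/X[:,2]*c["fy"]+c["cy"]]
def back(c,uv,z):
    r=c["R"].T@np.array([(uv[0]-c["cx"])/c["fx"],(uv[1]-c["cy"])/c["fy"],1]); o=-c["R"].T@c["t"]; return o+r*(z-o[2])/r[2]
A=lambda u,v:np.array([220+u/3.5,110+v/3.5]); B=lambda u,v:np.array([220+u/3.7,160+v/3.7])
def W(p,X): # fixture -> world
    c,s=np.cos(p[2]),np.sin(p[2]); X=np.atleast_2d(X); return np.c_[p[0]+c*X[:,0]-s*X[:,1],p[1]+s*X[:,0]+c*X[:,1],X[:,2]]
E
python3 - <<'E'
from h import *
T,S=d["top"],d["side"]
L=np.array([[.085,.135,.012],[.085,-.135,.012],[-.085,-.135,.012],[-.085,.135,.012]])
ua=np.array([A(110,260),A(588,130),A(680,418),A(195,552)])
ub=np.array([B(447,250),B(362,518)]) # side -x,-y ; -x,+y top corners
f=lambda p:np.r_[(proj(T,W(p,L))-ua).ravel(),(proj(S,W(p,L[2:]))-ub).ravel()]
r=least_squares(f,[.4,0,.2]);p=r.x;print(p,np.round(r.fun,1))
np.save("p.npy",p)
ax=W(p,[[0,-.095,.06]])[0];print("axis",ax)
print("pin top/foot",W(p,[[-.0185,-.05,.07]]),back(T,A(495,340),.012))
se=back(T,A(513,78),.072);print("strap_end",se,np.hypot(*(se-ax)[:2]),"ang fix",np.degrees(np.arctan2(*(se-ax)[1::-1])-p[2]))
zb=.086+.085*np.sin(np.radians(70));b=back(T,A(621,254),zb);print("ball",b,np.hypot(*(b-ax)[:2]),np.degrees(np.arctan2(*(b-ax)[1::-1])-p[2]))
print("ball reproj side",proj(S,b),B(367,85),"strapend side",proj(S,se),B(174,182))
for n,u,z in(("cap",A(553,380),.029),("spool",A(250,108),.041),("jar",A(42,388),.055),("drv",A(500,540),.02)):
    q=back(T,u,z);print(n,q)
E
```

```text
[0.5608546  0.05288144 0.34253561] [-0.3 -0.9 -0.  -0.6  1.1  0.3 -1.3  1.2  0.1 -2.1  0.   0.8]
axis [ 0.59276286 -0.03659964  0.06      ]
pin top/foot [[ 5.60223160e-01 -4.27581449e-04  7.00000000e-02]] [ 0.56282659 -0.00105661  0.012     ]
strap_end [6.87305521e-01 9.80386444e-05 7.20000000e-02] 0.10141515571487009 ang fix 1.588375150231763
ball [ 0.56365837 -0.04828817  0.16587387] 0.031363879976664996 -177.74517213871763
ball reproj side [[318.53231183 182.44827393]] [319.18918919 182.97297297] strapend side [[267.13663529 206.73586025]] [267.02702703 209.18918919]
cap [ 0.53822233 -0.03137113  0.029     ]
spool [0.67415879 0.13726895 0.041     ]
jar [0.50972161 0.23095093 0.055     ]
drv [ 0.45317239 -0.00845932  0.02      ]
```

The fit agrees with the description: strap end 101 mm and ball 31 mm from the axis, and both reproject into the side view within about 2.5 px. I approach at height to the strap's clockwise side with the fingers shut. The tool's x already lies almost along the strap.

play_rows:
  rows:
    - [[0.94, -0.5, 0, 0, 0], [0.94, -0.5, 0, 0, 0], [0.94, -0.5, 0, 0, 0], [0.94, -0.5, 0, 0, 0], [0.94, -0.5, 0, 0, 0], [0.94, -0.5, 0, 0, 0], [0.94, -0.5, 0, 0, 0], [0.94, -0.5, 0, 0, 0], [0.94, -0.5, 0, 0, 0], [0.94, -0.5, 0, 0, 0], [0.94, -0.5, 0, 0, 0], [0.94, -0.5, 0, 0, 0]]

```text
time_s: 1.3
eef_pos: [0.5948, -0.1981, 0.2184]
eef_rot: [-0.0, 0.976, 0.22, -0.0]
contact_force: [0.6, -1.0, -0.0]
grip_width: 0.0026
grasp_force: 0.0
```

```bash
cat >> h.py <<'E'
def tool(target,ang=None):
    from workcell import ctrl
    from scipy.spatial.transform import Rotation as R
    s=ctrl.get_state();w=s["eef_rot"];M=R.from_quat([w[1],w[2],w[3],w[0]]).as_matrix()
    dl=M.T@(np.array(target)-s["eef_pos"]);a=np.arctan2(M[1,0],M[0,0])
    print("t",s["time_s"],"pos",np.round(s["eef_pos"],4),"ang",round(np.degrees(a),2),"shares",np.round(dl/.04,2),"turn",None if ang is None else round(-(np.radians(ang)-a)/.15,2),"F",np.round(s["contact_force"],1))
E
python3 -c "
from h import *
tool([.699,-.061,.218],21.2)"
```

```text
t 1.3 pos [ 0.5948 -0.1981  0.2184] ang 25.37 shares [ 3.82 -1.98  0.01] turn 0.49 F [ 0.6 -1.  -0. ]
```

play_rows:
  rows:
    - [[0.96, -0.5, 0, 0, 0], [0.96, -0.5, 0, 0, 0], [0.95, -0.49, 0, 0, 0], [0.95, -0.49, 0, 0, 0], [0, 0, 0.5, 0.49, 0], [0, 0, 0.9, 0, 0], [0, 0, 0.9, 0, 0], [0, 0, 0.8, 0, 0], [0, 0, 0.5, 0, 0], [0, 0, 0.25, 0, 0], [0, 0, 0, 0, 0]]

```text
time_s: 2.4
eef_pos: [0.6976, -0.0626, 0.0632]
eef_rot: [-0.0, 0.983, 0.184, -0.001]
contact_force: [-0.1, 0.5, 0.0]
grip_width: 0.0008
grasp_force: 0.0
```

```bash
python3 - <<'E'
from h import *
tool([.699,-.061,.064],21.2)
from workcell import optics
import cv2
c=optics.snapshot("side")["pixels"][110:310,200:400,::-1]
cv2.imwrite("pics/s1.png",cv2.resize(c,None,fx=3,fy=3,interpolation=cv2.INTER_CUBIC))
E
```

```text
t 2.4 pos [ 0.6976 -0.0626  0.0632] ang 21.16 shares [ 0.05 -0.03 -0.02] turn -0.0 F [-0.1  0.5  0. ]
```

View pics/s1.png

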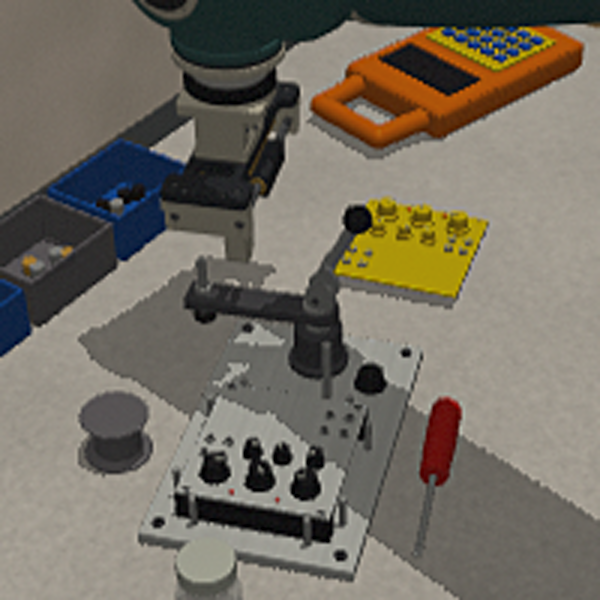

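Side view: the shut fingers (crop 238,250) stand behind the strap arm on its clockwise side, and the body is clear of the ball (357,218). Now I push round in an arc about the clamp axis.

play_rows:
  rows:
    - [[0.05, -0.4, 0, 0, 0], [0, -0.35, 0, 0, 0], [0.08, -0.28, 0, -0.8, 0], [0.08, -0.28, 0, -0.8, 0], [0.08, -0.28, 0, -0.8, 0], [0.08, -0.28, 0, -0.8, 0], [0.08, -0.28, 0, -0.8, 0], [0.08, -0.28, 0, -0.8, 0], [0.08, -0.28, 0, -0.8, 0]]

```text
time_s: 3.35
eef_pos: [0.6546, 0.0386, 0.066]
eef_rot: [0.001, 0.821, 0.571, 0.001]
contact_force: [1.9, -3.1, 0.9]
grip_width: 0.0002
grasp_force: 1.1
```

```bash
cat > tgt.py <<'E'
from h import *
import sys
p=np.load("p.npy");ax=W(p,[[0,-.095,.06]])[0]
def rt(a,r,y,z):
    a=np.radians(a);return [ax[0]+r*np.cos(a)+y*np.sin(a),ax[1]+r*np.sin(a)-y*np.cos(a),z]
a,r,y,z=map(float,sys.argv[1:5]);print(rt(a,r,y,z));tool(rt(a,r,y,z),a)
E
python3 tgt.py 69.3 .09 .0315 .064
python3 -c "
from h import *
from workcell import optics
import cv2
cv2.imwrite('pics/s2.png',cv2.resize(optics.snapshot('side')['pixels'][110:310,200:400,::-1],None,fx=3,fy=3,interpolation=cv2.INTER_CUBIC))"
```

```text
[np.float64(0.6540420856347108), np.float64(0.036455866618419416), 0.064]
t 3.35 pos [0.6546 0.0386 0.066 ] ang 69.61 shares [-0.05  0.01  0.05] turn 0.04 F [ 1.9 -3.1  0.9]
```

View pics/s2.png

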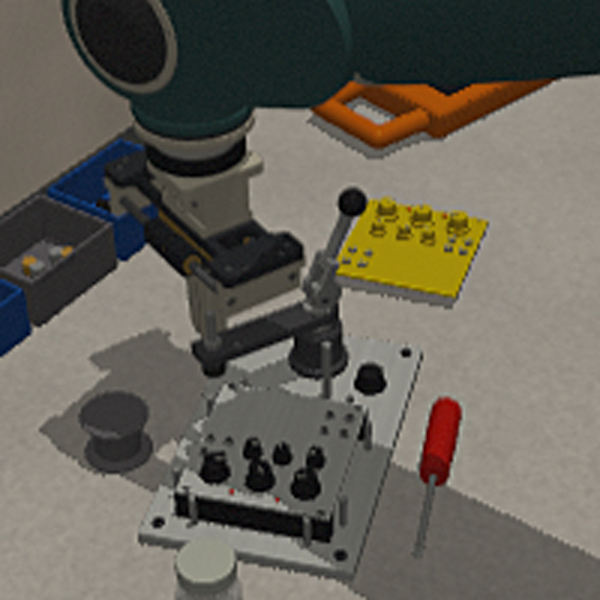

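The strap has followed the finger with 3.6 N and the lever is still up. Its end (crop 210,360) is about halfway round to the module, and the body is clear of the lever fork. I continue.

play_rows:
  rows:
    - [[0.06, -0.27, 0.05, -0.8, 0], [0.08, -0.28, 0, -0.8, 0], [0.08, -0.28, 0, -0.8, 0], [0.08, -0.28, 0, -0.8, 0], [0.04, -0.17, 0, -0.5, 0], [0, 0, 0, 0, 0]]

```text
time_s: 4.0
eef_pos: [0.6066, 0.0587, 0.0645]
eef_rot: [0.001, 0.635, 0.772, 0.001]
contact_force: [0.2, 0.5, 4.7]
grip_width: 0.0001
grasp_force: 1.7
```

```bash
python3 tgt.py 109.6 .09 .0315 .064
```

```text
[np.float64(0.5922470312087138), np.float64(0.05875225662076769), 0.064]
t 4.0 pos [0.6066 0.0587 0.0645] ang 101.15 shares [ 0.07 -0.35  0.01] turn -0.98 F [0.2 0.5 4.7]
```

play_rows:
  rows:
    - [[0.03, -0.15, 0, -0.5, 0], [0.03, -0.12, 0, -0.3, 0], [0, -0.06, 0, -0.18, 0], [0, 0, 0, 0, 0], [0, -0.04, 0, 0, 0], [0, 0, 0, 0, 0]]

```text
time_s: 4.6
eef_pos: [0.5923, 0.0573, 0.064]
eef_rot: [0.001, 0.578, 0.816, 0.001]
contact_force: [1.5, 6.8, 7.1]
grip_width: 0.0005
grasp_force: 3.5
```

```bash
python3 tgt.py 109.6 .09 .0315 .064
```

```text
[np.float64(0.5922470312087138), np.float64(0.05875225662076769), 0.064]
t 4.6 pos [0.5923 0.0573 0.064 ] ang 109.37 shares [0.03 0.01 0.  ] turn -0.03 F [1.5 6.8 7.1]
```

play_rows:
  rows:
    - [[0.04, -0.05, 0, 0, 0], [0, -0.05, 0, 0, 0], [0, -0.04, 0, 0, 0], [0, 0, 0, 0, 0]]

```text
time_s: 5.0
eef_pos: [0.5869, 0.0567, 0.0641]
eef_rot: [0.001, 0.578, 0.816, 0.001]
contact_force: [3.9, 5.0, 5.6]
grip_width: 0.0007
grasp_force: 3.9
```

```bash
python3 tgt.py 109.6 .09 .0315 .064
python3 - <<'E'
from h import *
from workcell import optics
import cv2
p=np.load("p.npy");c=optics.snapshot("side");T=optics.snapshot("top")
for a in(80,85,90): 
    a=np.radians(a);print(proj(c,W(p,[[.1*np.cos(a),-.095+.1*np.sin(a),z] for z in(.072,.106)])).round(1).tolist(),proj(c,W(p,[[-.029*np.cos(a),-.095-.029*np.sin(a),.166]])).round(1))
cv2.imwrite('pics/s3.png',cv2.resize(c['pixels'][150:290,220:370,::-1],None,fx=4,fy=4,interpolation=cv2.INTER_CUBIC))
E
```

```text
[np.float64(0.5922470312087138), np.float64(0.05875225662076769), 0.064]
t 5.0 pos [0.5869 0.0567 0.0641] ang 109.37 shares [0.   0.14 0.  ] turn -0.03 F [3.9 5.  5.6]
[[288.7, 235.7], [288.3, 224.6]] [[310.5 174.7]]
[[292.1, 236.5], [291.7, 225.5]] [[309.6 174.5]]
[[295.6, 237.2], [295.3, 226.2]] [[308.6 174.3]]
```

View pics/s3.png

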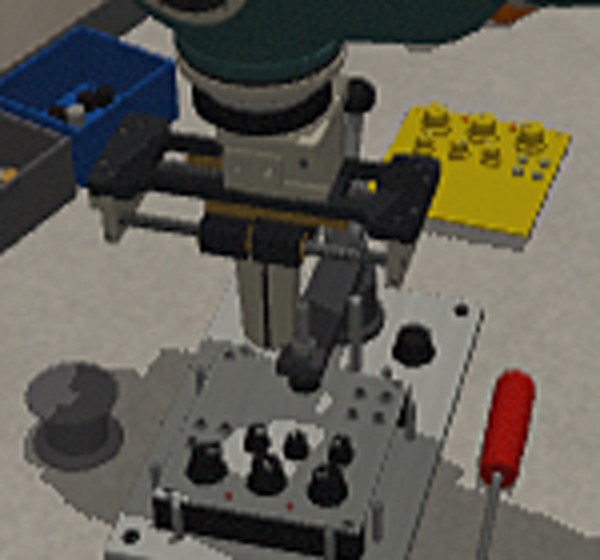

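The screw root at crop (305,355) matches the 90° projection within about 1.5 px, and the ball (358,95) is still up. I push a little more to see the stop in the force.

play_rows:
  rows:
    - [[0, -0.06, 0, 0, 0], [0, -0.06, 0, 0, 0], [0, 0, 0, 0, 0], [0, 0, 0, 0, 0]]

```text
time_s: 5.5
eef_pos: [0.5835, 0.0556, 0.0646]
eef_rot: [0.002, 0.578, 0.816, 0.003]
contact_force: [13.3, 9.7, 4.1]
grip_width: 0.0002
grasp_force: 6.8
```

The force rose to 13 N with little motion, so the strap is against its stop. I back off, rise, and go above the ball.

play_rows:
  rows:
    - [[0, 0.3, 0, 0, 0], [0, 0.7, 0, 0, 0], [0, 0, -0.8, 0, 0], [0, 0, -1, 0, 0], [0, 0, -1, 0, 0], [0, 0, -1, 0, 0], [0, 0, 0, 0, 0]]

```text
time_s: 6.2
eef_pos: [0.6206, 0.0681, 0.221]
eef_rot: [0.003, 0.578, 0.816, 0.002]
contact_force: [-0.3, 0.7, 0.2]
grip_width: 0.0007
grasp_force: 0.0
```

```bash
python3 tgt.py 109.6 -.029 0 .195
```

```text
[np.float64(0.6024909582461943), np.float64(-0.06391930470805365), 0.195]
t 6.2 pos [0.6206 0.0681 0.221 ] ang 109.39 shares [-2.96 -1.53  0.64] turn -0.02 F [-0.3  0.7  0.2]
```

play_rows:
  rows:
    - [[-0.74, -0.38, 0, 0, 0], [-0.74, -0.38, 0, 0, 0], [-0.74, -0.38, 0, 0, 0], [-0.74, -0.38, 0, 0, 0], [0, 0, 0.6, 0, 0], [0, 0, 0, 0, 0]]

```text
time_s: 6.8
eef_pos: [0.6001, -0.0647, 0.1873]
eef_rot: [-0.002, 0.578, 0.816, -0.001]
contact_force: [0.2, 0.5, 0.7]
grip_width: 0.0009
grasp_force: 0.0
```

```bash
python3 tgt.py 109.6 -.029 0 .195
python3 - <<'E'
from h import *
from workcell import optics
import cv2
p=np.load("p.npy");c=optics.snapshot("side")
print(proj(c,W(p,[[0,-.124,.166],[0,-.095,.086],[0,.005,.072]])).round(1).tolist())
cv2.imwrite('pics/s4.png',cv2.resize(c['pixels'][130:270,230:380,::-1],None,fx=4,fy=4,interpolation=cv2.INTER_CUBIC))
E
```

```text
[np.float64(0.6024909582461943), np.float64(-0.06391930470805365), 0.195]
t 6.8 pos [ 0.6001 -0.0647  0.1873] ang 109.34 shares [-0.    0.06 -0.19] turn -0.03 F [0.2 0.5 0.7]
[[308.6, 174.3], [305.8, 207.5], [295.6, 237.2]]
```

View pics/s4.png

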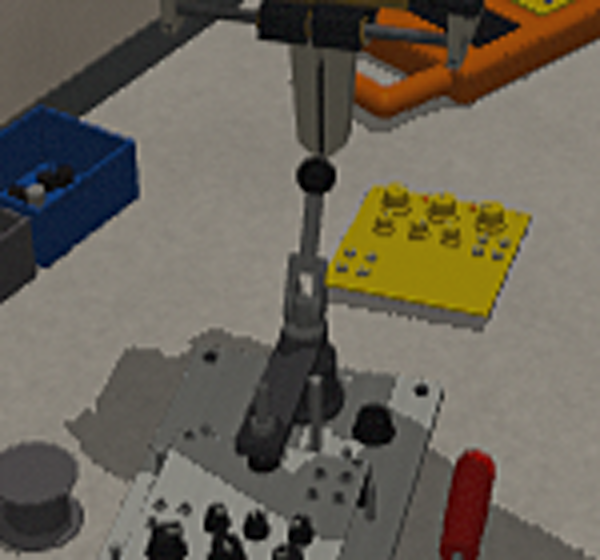

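The fingertips (322,150) stand right above the ball (316,175), and the strap end (260,430) matches the stop position. Now I follow the ball's arc down.

play_rows:
  rows:
    - [[0, 0.04, 0.2, 0, 0], [0, 0, 0.1, 0, 0], [-0.17, 0, 0.08, 0, 0], [-0.17, 0, 0.08, 0, 0], [-0.15, 0, 0.11, 0, 0], [-0.15, 0, 0.11, 0, 0], [-0.13, 0, 0.13, 0, 0], [-0.13, 0, 0.13, 0, 0], [0, 0, 0, 0, 0]]

```text
time_s: 7.75
eef_pos: [0.6158, -0.0997, 0.1541]
eef_rot: [0.002, 0.578, 0.816, -0.0]
contact_force: [2.1, -2.8, 4.7]
grip_width: 0.0001
grasp_force: 2.6
```

```bash
python3 tgt.py 109.6 -.0651 0 .150
```

```text
[np.float64(0.6146007599141784), np.float64(-0.09792757875367505), 0.15]
t 7.75 pos [ 0.6158 -0.0997  0.1541] ang 109.43 shares [ 0.05 -0.01  0.1 ] turn -0.02 F [ 2.1 -2.8  4.7]
```

play_rows:
  rows:
    - [[-0.06, 0, 0.2, 0, 0], [-0.1, 0, 0.17, 0, 0], [-0.08, 0, 0.17, 0, 0], [-0.08, 0, 0.17, 0, 0], [-0.05, 0, 0.18, 0, 0], [-0.05, 0, 0.18, 0, 0], [-0.02, 0, 0.15, 0, 0], [0, 0, 0.1, 0, 0], [0, 0, 0, 0, 0]]

```text
time_s: 8.65
eef_pos: [0.6203, -0.1139, 0.0994]
eef_rot: [-0.001, 0.577, 0.817, -0.0]
contact_force: [-0.2, 0.6, -0.5]
grip_width: 0.0006
grasp_force: 0.0
```

```bash
python3 tgt.py 109.6 -.085 0 .098
```

```text
[np.float64(0.6212762461522084), np.float64(-0.11667452206414228), 0.098]
t 8.65 pos [ 0.6203 -0.1139  0.0994] ang 109.52 shares [-0.07  0.    0.03] turn -0.01 F [-0.2  0.6 -0.5]
```

```bash
python3 - <<'E'
from h import *
from workcell import optics
import cv2
p=np.load("p.npy");c=optics.snapshot("side")
print(proj(c,W(p,[[0,-.18,.086],[0,-.095,.086],[0,.005,.067]])).round(1).tolist())
cv2.imwrite('pics/s5.png',cv2.resize(c['pixels'][140:270,250:380,::-1],None,fx=4.5,fy=4.5,interpolation=cv2.INTER_CUBIC))
E
```

```text
[[313.7, 188.4], [305.8, 207.5], [295.6, 238.8]]
```

View pics/s5.png

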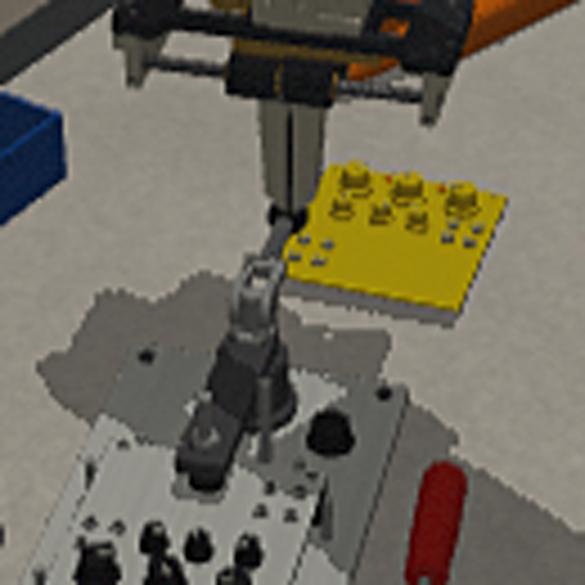

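The ball at crop (288,217), full (314,188.2), matches the fully-down prediction of (313.7,188.4), and the foot sits on the panel. I press gently against the end stop to make sure.

play_rows:
  rows:
    - [[-0.07, 0, 0.06, 0, 0], [0, 0, 0.06, 0, 0], [0, 0, 0.05, 0, 0], [0, 0, 0, 0, 0], [0, 0, 0, 0, 0]]

```text
time_s: 9.2
eef_pos: [0.6222, -0.1172, 0.0949]
eef_rot: [0.001, 0.577, 0.817, 0.0]
contact_force: [-0.6, -1.3, 10.1]
grip_width: 0.0002
grasp_force: 5.3
```

play_rows:
  rows:
    - [[0, 0, 0.06, 0, 0], [0, 0, 0, 0, 0], [0, 0, 0, 0, 0]]

```text
time_s: 9.5
eef_pos: [0.6226, -0.1174, 0.0935]
eef_rot: [0.002, 0.577, 0.817, 0.0]
contact_force: [-1.8, -1.8, 17.0]
grip_width: 0.0006
grasp_force: 8.7
```

The force keeps climbing against the end stop at 17 N. I retreat straight up and check.

play_rows:
  rows:
    - [[0, 0, -0.3, 0, 0], [0, 0, -0.8, 0, 0], [0, 0, -1, 0, 0], [0, 0, -1, 0, 0], [0, 0, -0.8, 0, 0], [0, 0, 0, 0, 0], [0, 0, 0, 0, 0]]

```text
time_s: 10.2
eef_pos: [0.6217, -0.1168, 0.2473]
eef_rot: [0.0, 0.577, 0.817, 0.0]
contact_force: [-0.4, 0.7, -0.9]
grip_width: 0.0003
grasp_force: 0.0
```

```bash
python3 - <<'E'
from h import *
from workcell import optics,ctrl
import cv2
s=ctrl.get_state();print(s["eef_pos"],s["contact_force"])
c=optics.snapshot("side")
cv2.imwrite('pics/s6.png',cv2.resize(c['pixels'][140:320,220:380,::-1],None,fx=3.3,fy=3.3,interpolation=cv2.INTER_CUBIC))
E
```

```text
[ 0.62166456 -0.11683623  0.24732591] [-0.41633215  0.65483917 -0.91569536]
```

View pics/s6.png

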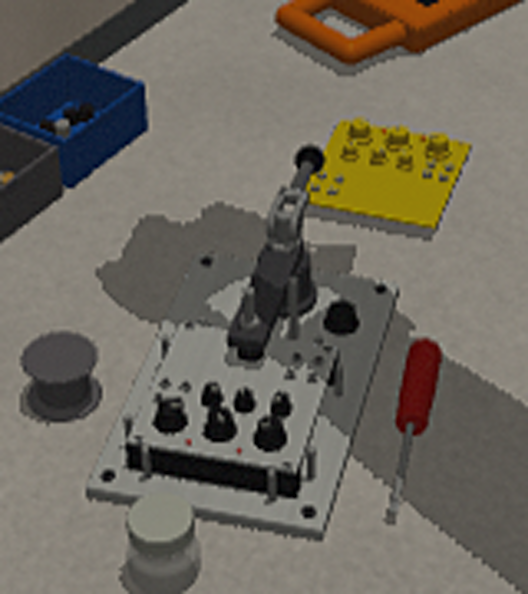

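The ball at (309,159), full (313.6,188.2), is fully down and the strap is at its stop. The module and the loose things are unmoved, and the robot is clear. I hand in.

```bash
python3 -c "
from workcell import ctrl
print(ctrl.hand_in())"
```

```text
the job is handed in; nothing more can be done
None
```

I handed the job in at about 10 s of robot time. The last picture shows the strap against its stop, the lever fully down, the foot on the panel and nothing else visibly moved. The hand-in call returned no verdict, and I did not measure the foot's force on the module.

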